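Hang the red paint caddy on the cleat board

TASK

Hang the red paint caddy on the dark wooden cleat of the upright plywood board, about in the middle of the cleat: tilt the caddy some 15 to 20 degrees so that its top leans towards the board, bring the angled strip on its back over the cleat, then swing it upright and let it drop fully home, flat against the cleat, and let go. Leave the green and blue caddies where they stand.

Things in the scene. Friction and masses are not known exactly. Their poses are not given: they have to be found in the camera images.
- red_grip (a point): Red paint caddy, 0.3 kg: tray 80 mm (x) by 120 mm (y), walls 55 mm high, back wall (+x side) 100 mm high, upright central grip fin 14 mm thick (y), 56 mm long (x), its top 155 mm above the underside. Point: fin's centre in plan, 132 mm above the underside; x points to the caddy's back, z up. Four fixed pots reach 57 mm high. Grip the fin across y from above.
- red_strip (a point): Inner corner, mid-width, between the red caddy's back face and its angled strip: 40 mm in +x and 47 mm below the grip point; axes as the caddy's. The strip, 100 mm wide (y) and 8 mm thick, slopes from here outwards and down at 45 degrees; it ends 28 mm further out and 28 mm lower (its upper edge reaches 34 mm out). When hung, this point meets the cleat point.
- cleat (a point): Middle of the dark cleat's front top edge, 146 mm above the bench; x points into the board, y along the cleat, z up. Cleat 240 mm long, 36 mm out from the board, front face upright, 92 mm high; top bevelled 45 degrees down towards the board, making a V groove 36 mm wide; edge blunted by 6 mm. Board 300 mm wide, 19 mm higher than this point. Hung caddy: axes parallel to these.
- green_grip (a point): Same shape and size as the red caddy, but green; a bystander. The point is the centre of its grip fin, 132 mm above its underside.
- blue_grip (a point): Same shape and size as the red caddy, but blue; a bystander. The point is the centre of its grip fin, 132 mm above its underside.

How it is judged:
By the outcome, as a careful person would: the job done as asked, in the order asked, and still so for the second after the job is handed in, with the robot touching nothing.
It also fails if it takes over 43 s, if anything falls off the work surface, if the arm or the gripper's body presses on something with over 40 N, if the wrist force passes 120 N, or if a joint passes its speed limit or range.

ROBOT

A 6-joint arm with a two-finger parallel gripper is mounted at the origin on the work surface. World frame = base frame: x ahead of the robot, y to its left, z up, the work surface at z = 0. Lengths are in m, angles in rad, forces in N, time in s.
With the tool pointing down it reaches from about 0.4 to 0.825 m from the base axis. Payload 7 kg.
Tool frame: the origin (TCP) lies at the very end of the fingers, on their centre line; the grasp point (between the pads) lies 19 mm behind it; z points along the fingers, y is the line along which they close (so a half turn about z gives the same grasp; the last joint's range is limited). The gripper opens to 88 mm and grips with 3 to 60 N. Pads are 19 mm wide; open, the fingers measure 130 mm over their backs; the gripper's body (78 mm by 193 mm) begins 47 mm behind the grasp point.
Start: joints at [1.532, 0.359, 0.012, 0, -1.224, -0.288], TCP at [0.217, 0.639, 0.205] pointing down, gripper open.
Joint ranges: [-3.07, 3.07], [-1.43, 2.12], [-1.02, 1.25], [-3.03, 1.67], [-3.05, -0], [-3.03, 3.03]. Speed limits (rad/s): [2.39, 2.39, 3.01, 3.14, 3.14, 3.14].

INTERFACE

Orientations are given as a unit quaternion [x, y, z, w].
In Python, from workcell import move_to, line_to, goto_joints, grip, wait, ik, grab_frame, camera_model, Unreachable, job_done, read_clock, read_joint_positions, read_joint_velocities, read_effort, read_tcp_pos, read_tcp_rot, read_wrist_force, read_torque, read_width, read_gripper_force gives the robot as it stands. Calls block until the motion is done:
- move_to(position, orientation): joint-space move of the TCP to a pose.
- line_to(position, vel=0.15, frame=None, stop_force=None): straight line of the TCP; frame=None keeps the orientation; vel is the mean speed in m/s. With stop_force (N) it stops when the force on the tool has changed by that much, and returns True; else False.
- goto_joints(angles): joint-space move.
- grip(opening, newtons=None): opening from 0.0 (shut) to 1.0 (fully open); newtons is the grip in N (None keeps the last); returns when the fingers have stopped.
- wait(seconds).
- ik(position, orientation): joint angles nearest the present ones, or None.
- grab_frame(name): name is "scene" or "top" or "wrist"; returns the picture (480x640x3 uint8, red, green, blue); there is no depth.
- camera_model(name): a dict with "intrinsics" (3x3 intrinsics, pixels), "R" (3x3) and "t" (3): a world point X has camera coordinates R X + t. Camera axes: x right, y down, z forward; pixel columns grow to the right and rows downward; lengths in m; the calibration is good to about 2 mm. A picture is of the moment at which its call begins: read the wrist's pose just before it. camera_model takes no time and is no camera call; for the wrist camera it gives the pose at the moment of the call.
A pose or a line that the arm cannot do raises Unreachable and nothing moves.
- job_done(): hands the job in; it is judged then, once.
Readings, each from a call of its own:
- read_clock(): time.
- read_joint_positions(): joint angles.
- read_joint_velocities(): joint speeds.
- read_effort(): joint torques, N m.
- read_tcp_pos(): TCP position.
- read_tcp_rot(): TCP orientation.
- read_wrist_force(): force on the tool from outside, world axes, zero at the start.
- read_torque(): the same for the moment, N m.
- read_width(): opening from 0.0 (shut) to 1.0 (fully open).
- read_gripper_force(): force on a finger pad.
Only numpy, scipy, OpenCV 4.12 (cv2) and the standard library are available. Lean on these libraries where they do the work, as an engineer would, in place of code of your own. Each camera call takes 0.05 s, during which the arm holds its last target. There are 200 camera calls.

## Working session

There is one attempt and no reset: what is moved stays moved. The work goes in short steps, each a Python script; the robot and the scene stay as the last script left them, time stands still between calls to the robot, and variables do not carry over. Pictures are saved under pics/ and viewed, at most 10 in all, crops included, and the job is handed in when it is done.

```bash
mkdir -p pics; ls; python3 - <<'E'
from workcell import *
import cv2,numpy as np
for n in("scene","top"):
    f=grab_frame(n);cv2.imwrite(f"pics/{n}0.png",f[:,:,::-1])
    m=camera_model(n);print(n,np.round(m["intrinsics"],1).tolist(),np.round(m["R"],3).tolist(),np.round(m["t"],3))
print(read_clock(),read_tcp_rot())
E
```

```text
pics
scene [[450.9, 0.0, 312.9], [0.0, 450.9, 240.0], [0.0, 0.0, 1.0]] [[0.41, 0.912, -0.001], [0.603, -0.272, -0.75], [-0.684, 0.307, -0.661]] [-0.23  -0.2    1.361]
top [[472.5, 0.0, 317.3], [0.0, 472.5, 230.8], [0.0, 0.0, 1.0]] [[0.025, -1.0, -0.011], [-0.992, -0.023, -0.122], [0.122, 0.014, -0.992]] [-0.017  0.547  0.958]
0.1 [ 9.86670586e-01 -1.62728704e-01 -4.46053861e-05  7.21970255e-04]
```

View pics/scene0.png

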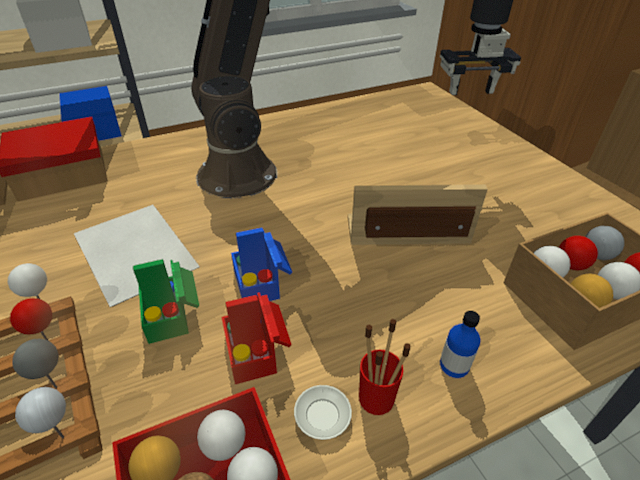

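View pics/top0.png

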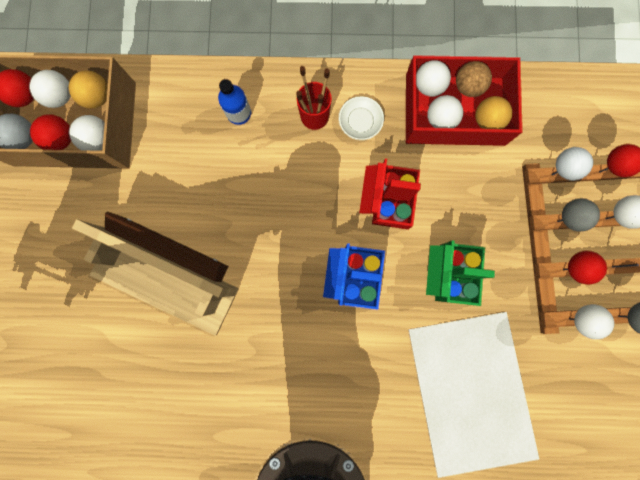

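The scene view shows the red caddy at about (250,335) and the cleat at about (420,222). In the top view they're at (392,193) and (165,245), and the cleat faces away from the robot. I'll enlarge both.

```bash
python3 - <<'E'
import cv2,numpy as np
t=cv2.imread("pics/top0.png");s=cv2.imread("pics/scene0.png")
a=cv2.resize(t[150:240,350:430],None,fx=5,fy=5,interpolation=cv2.INTER_CUBIC)[:300*2,:400]
b=cv2.resize(t[200:340,60:245],None,fx=2.1,fy=2.1,interpolation=cv2.INTER_CUBIC)
c=cv2.resize(s[175:255,340:500],None,fx=2.4,fy=2.4,interpolation=cv2.INTER_CUBIC)
o=np.zeros((600,800,3),np.uint8);o[:450,:400]=a;o[:b.shape[0],405:405+b.shape[1]]=b;o[300:300+c.shape[0],405:405+c.shape[1]]=c
cv2.imwrite("pics/crop.png",o)
E
```

```text
(no output)
```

View pics/crop.png

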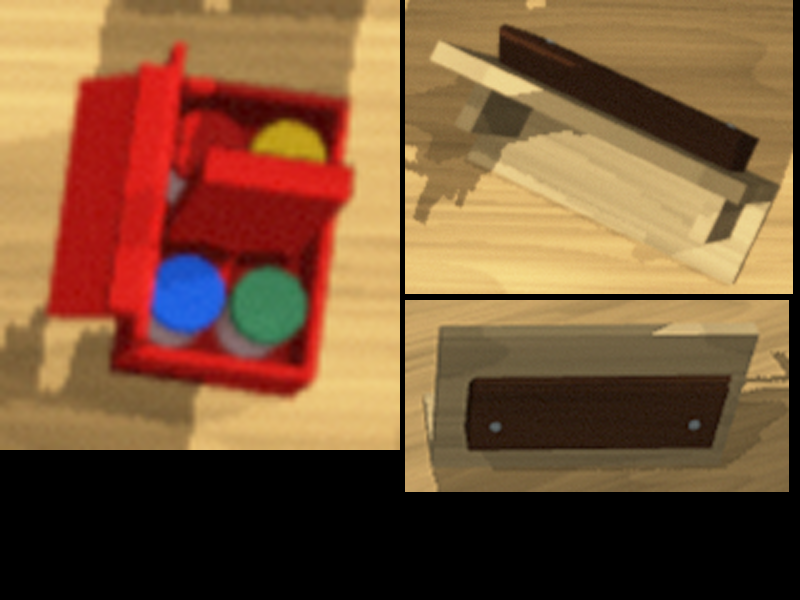

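The crop shows the red fin's top at about (405,185) in the top view. The cleat's front face has clear corners in both views, so I'll compute positions from those.

```bash
cat > h.py <<'E'
import numpy as np
from workcell import *
from scipy.spatial.transform import Rotation as Ro
def ray(n,uv,z,m=None):
    m=m or camera_model(n);R=np.array(m["R"]);t=np.array(m["t"])
    d=R.T@np.linalg.inv(m["intrinsics"])@[uv[0],uv[1],1];c=-R.T@t
    return c+d*(z-c[2])/d[2]
E
python3 - <<'E'
from h import *
np.set_printoptions(precision=4,suppress=True)
A=lambda u,v:(u/5+350-.4,v/5+150-.4)
B=lambda u,v:((u-405)/2.1+60-.25,v/2.1+200-.25)
C=lambda u,v:((u-405)/2.4+340-.3,(v-300)/2.4+175-.3)
f=[ray("top",A(*p),.155) for p in[(207,150),(353,167),(348,200),(202,182)]]
print("fin",np.array(f),np.mean(f,0)); x=(f[0]+f[3]-f[1]-f[2])/2;print(np.linalg.norm(x),np.degrees(np.arctan2(x[1],x[0])))
w=[ray("top",A(*p),.1) for p in[(140,66),(112,310),(176,70),(150,312)]];print("wall",np.array(w))
for a,b in((0,1),(2,3)):
    d=w[a]-w[b];print(np.linalg.norm(d),np.degrees(np.arctan2(d[1],d[0])))
for nm,l in(("top",[ray("top",B(*p),.146) for p in[(500,27),(757,138)]]),("sc",[ray("scene",C(*p),.146) for p in[(472,381),(730,378)]]),("scb",[ray("scene",C(*p),.054) for p in[(468,449),(712,446)]])):
    d=l[1]-l[0];print(nm,np.array(l),np.mean(l,0),np.linalg.norm(d),np.degrees(np.arctan2(d[1],d[0])))
# masks
import cv2
s=cv2.imread("pics/scene0.png");hsv=cv2.cvtColor(s,cv2.COLOR_BGR2HSV)
m=((hsv[...,2]<75)).astype(np.uint8);k=np.zeros_like(m);k[195:245,360:482]=m[195:245,360:482]
c=max(cv2.findContours(k,0,1)[0],key=cv2.contourArea);print(cv2.contourArea(c),cv2.approxPolyDP(c,3,True)[:,0].tolist())
E
```

```text
fin [[ 0.6318 -0.14    0.155 ]
 [ 0.6265 -0.1941  0.155 ]
 [ 0.614  -0.1923  0.155 ]
 [ 0.6196 -0.1382  0.155 ]] [ 0.623  -0.1661  0.155 ]
0.05439638439670451 84.27258445090136
wall [[ 0.6784 -0.121   0.1   ]
 [ 0.5799 -0.1109  0.1   ]
 [ 0.6771 -0.1353  0.1   ]
 [ 0.5794 -0.1258  0.1   ]]
0.09903439732146724 -5.843058256001698
0.09811224022889857 -5.5459507797736824
top [[0.5588 0.394  0.146 ]
 [0.4655 0.1592 0.146 ]] [0.5121 0.2766 0.146 ] 0.25268709153825486 -111.68986457918358
sc [[0.475  0.1704 0.146 ]
 [0.5685 0.3888 0.146 ]] [0.5217 0.2796 0.146 ] 0.23767226381600756 66.8188009816742
scb [[0.4669 0.1788 0.054 ]
 [0.5615 0.3997 0.054 ]] [0.5142 0.2893 0.054 ] 0.24033285458663395 66.80430757377736
3073.5 [[474, 206], [370, 207], [366, 211], [366, 236], [467, 236]]
```

```bash
cat >> h.py <<'E'
def Rc(yaw,tilt=0): return Ro.from_euler('z',yaw,degrees=True)*Ro.from_euler('y',tilt,degrees=True)
FL=Ro.from_matrix(np.array([[-1,0,0],[0,1,0],[0,0,-1.]]))  # tool in caddy
def tool(grip,yaw,tilt=0):
    r=Rc(yaw,tilt); q=(r*FL).as_quat()
    return (np.array(grip)+r.apply([0,0,-.019])).tolist(), q.tolist()
E
python3 - <<'E'
from h import *
import cv2,pickle
P={}
for n,g,y in(("cleat",(.56,.262,.40),156.8),("red",(.62,-.17,.36),84.3)):
    p,q=tool(g,y);print(n,ik(p,q));move_to(p,q);wait(.2)
    m=camera_model("wrist");f=grab_frame("wrist");P[n]=m;cv2.imwrite(f"pics/w_{n}.png",f[:,:,::-1]);print(read_clock(),read_tcp_pos())
pickle.dump(P,open("P.pkl","wb"))
E
```

```text
cleat [ 0.7530351   0.20794698  0.19392877  0.         -1.55677812  0.41284484]
2.3 [0.55975797 0.26258677 0.38069602]
red [ 0.03533985  0.2549745   0.16856609  0.         -1.48438792 -0.13482362]
4.1583 [ 0.62023869 -0.16913721  0.34109428]
```

View pics/w_cleat.png

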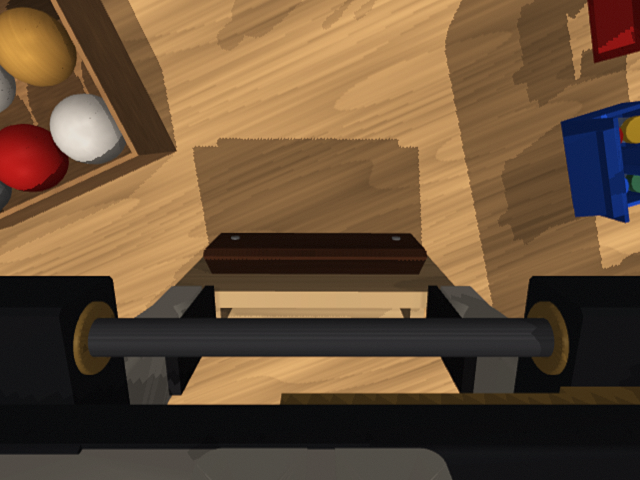

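View pics/w_red.png

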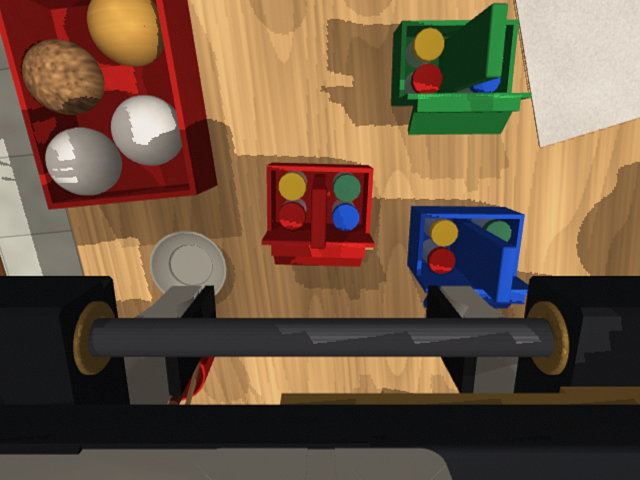

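The wrist views are clear. The cleat's bevel spans columns 204–427, rows 234–273, and the red fin is at about (319,212). I'll enlarge both for accurate edges.

```bash
python3 - <<'E'
import cv2,numpy as np
a=cv2.imread("pics/w_cleat.png")[225:285,195:440];b=cv2.imread("pics/w_red.png")[155:275,255:385]
a=cv2.convertScaleAbs(a,alpha=2.5)
o=np.zeros((600,800,3),np.uint8)
A=cv2.resize(a,None,fx=3.2,fy=3.2,interpolation=cv2.INTER_NEAREST);B=cv2.resize(b,None,fx=3.3,fy=3.3,interpolation=cv2.INTER_NEAREST)
o[:A.shape[0],:A.shape[1]]=A;o[200:200+B.shape[0],:B.shape[1]]=B
cv2.imwrite("pics/crop2.png",o)
E
```

```text
(no output)
```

View pics/crop2.png

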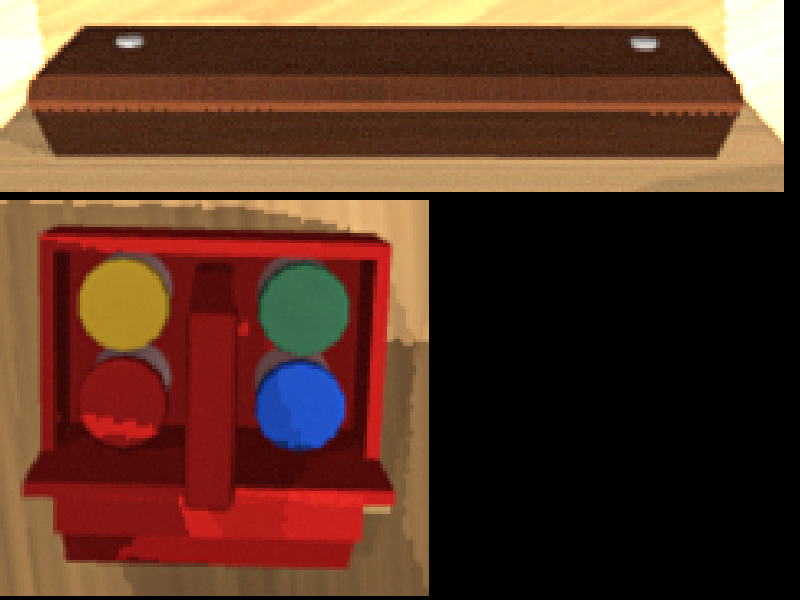

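```bash
python3 - <<'E'
from h import *
import pickle
np.set_printoptions(precision=4,suppress=True)
P=pickle.load(open("P.pkl","rb"))
B=lambda u,v:(u/3.3+255-.5,(v-200)/3.3+155-.5)
A=lambda u,v:(u/3.2+195-.5,v/3.2+225-.5)
f=np.array([ray("",B(*p),.155,P["red"]) for p in[(190,313),(237,313),(233,508),(186,508)]])
x=(f[2]+f[3]-f[0]-f[1])/2;print("fin",f.mean(0),np.linalg.norm(x),np.degrees(np.arctan2(x[1],x[0])))
w=np.array([ray("",B(*p),.1,P["red"]) for p in[(24,492),(394,500)]]);d=w[1]-w[0];print("wall",w.mean(0),np.linalg.norm(d),np.degrees(np.arctan2(d[1],d[0])))
y=156.8;n=np.array([np.cos(np.radians(y)),np.sin(np.radians(y)),0]);e=np.array([-n[1],n[0],0])
if e@[0,1,0]>0: pass
for nm,l,zs in(("bot",[(82,27),(692,28)],[.054]),("face top",[(35,76),(737,77)],[.134,.137,.14,.146]),("edge1",[(29,101),(743,103)],[.14,.143,.146]),("edge2",[(30,109),(742,111)],[.14,.143,.146]),("bevel end",[(55,156),(717,158)],[.110,.113])):
  for z in zs:
    q=np.array([ray("",A(*p),z,P["cleat"]) for p in l]);d=q[0]-q[1];c=q.mean(0)
    print(nm,z,c,"n",c@n,"e",c@e,np.linalg.norm(d),np.degrees(np.arctan2(d[1],d[0])))
E
```

```text
fin [ 0.6239 -0.1646  0.155 ] 0.05473113860050862 83.26076100496644
wall [ 0.6287 -0.1264  0.1   ] 0.11928509283636636 173.22243875744323
bot 0.054 [0.5163 0.2886 0.054 ] n -0.360847953456584 e -0.4686287581618361 0.24211333741662422 66.85336913247049
face top 0.134 [0.5179 0.2872 0.134 ] n -0.3628496875130788 e -0.4679950834700771 0.2369809716684691 66.86477187720213
face top 0.137 [0.5186 0.2868 0.137 ] n -0.3636815915029497 e -0.46795597006202927 0.23531498701613016 66.86477187720212
face top 0.14 [0.5194 0.2865 0.14  ] n -0.36451349549282047 e -0.46791685665398136 0.23364900236379116 66.86477187720212
face top 0.146 [0.5209 0.2858 0.146 ] n -0.36617730347256217 e -0.4678386298378856 0.23031703305911327 66.86477187720212
edge1 0.14 [0.5112 0.29   0.14  ] n -0.35566043763458044 e -0.4679112318757399 0.23888228396859634 66.78184054768484
edge1 0.143 [0.512  0.2896 0.143 ] n -0.35655546647569775 e -0.4678721585739801 0.23717898451179953 66.78184054768484
edge1 0.146 [0.5128 0.2892 0.146 ] n -0.357450495316815 e -0.46783308527222045 0.23547568505500277 66.78184054768482
edge2 0.14 [0.5087 0.2911 0.14  ] n -0.3528639511616915 e -0.46791350412516347 0.23860363967804749 66.781026952766
edge2 0.143 [0.5095 0.2907 0.143 ] n -0.3537789197564444 e -0.4678744146216112 0.2369023270352616 66.78102695276598
edge2 0.146 [0.5103 0.2903 0.146 ] n -0.3546938883511971 e -0.4678353251180589 0.2352010143924756 66.781026952766
bevel end 0.11 [0.484  0.3021 0.11  ] n -0.325913152513593 e -0.46832097891072216 0.23997727893742005 66.76616282354016
bevel end 0.113 [0.485  0.3016 0.113 ] n -0.32694660026194167 e -0.46828177905705953 0.2383800582822286 66.76616282354016
```

```bash
cat >> h.py <<'E'
CP=np.array([.5167,.2878,.146]);Y=156.8
def hang(dx,h,tilt):  # strip point at dx into the board, h above the cleat point
    s=CP+Rc(Y).apply([dx,0,h]); return tool(s-Rc(Y,tilt).apply([.040,0,-.047]),Y,tilt)
E
python3 - <<'E'
from h import *
import cv2
p,q=tool((.6235,-.165,.20),83.4);move_to(p,q)
line_to(tool((.6235,-.165,.132),83.4)[0],vel=.1,stop_force=8)
print(read_clock(),read_tcp_pos())
grip(0.0,50);print(read_width()*88,read_gripper_force())
line_to(tool((.6235,-.165,.30),83.4)[0],vel=.15);print(read_clock(),read_wrist_force(),read_width()*88)
for a in[(-.06,.1,17),(.004,.06,17),(.004,.02,17),(-.004,.012,0)]: print(ik(*hang(*a)))
p,q=hang(-.06,.10,17);move_to(p,q);wait(.3);print(read_clock(),read_tcp_pos(),p,read_wrist_force(),read_torque())
m=camera_model("wrist");f=grab_frame("wrist");s=grab_frame("scene")
cv2.imwrite("pics/s2.png",s[:,:,::-1]);cv2.imwrite("pics/w2.png",f[:,:,::-1])
o=np.hstack([s[80:330,250:600],f[100:350,140:500]])[:,:,::-1];cv2.imwrite("pics/c2.png",o)
E
```

```text
5.675 [ 0.62407842 -0.16508568  0.11379744]
13.55682897676665 49.983898401260376
8.0917 [ 1.04754886 -0.16247128 -2.87717905] 14.050294748323925
[ 0.86722736  0.15958318 -0.24186315  0.31878097 -1.10082334  0.16308708]
[ 0.98245506  0.12190633 -0.38501211  0.34097124 -1.03457206  0.01227358]
[ 0.97963773  0.14951755 -0.45321054  0.36270304 -0.94379426 -0.02453841]
[ 0.76681375  0.28031418 -0.14427335  0.         -1.1462088   0.39906619]
9.95 [0.59982474 0.25157351 0.2844674 ] [0.5994826435592022, 0.2523193136506709, 0.28447140135587445] [ 0.34001385 -0.78087699 -3.0146899 ] [0.49356866 1.1934087  0.00968372]
```

View pics/c2.png

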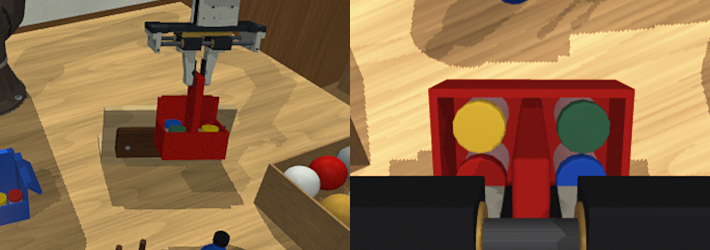

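The red caddy is held and tilted, with its tray's front edge at about row 188 of the wrist view. I'll check for slip in the grip by projecting the expected points.

```bash
python3 - <<'E'
from h import *
import cv2
m=camera_model("wrist");R=np.array(m["R"]);t=np.array(m["t"])
T=Ro.from_quat(read_tcp_rot())
r=T*FL.inv();g=np.array(read_tcp_pos())-r.apply([0,0,-.019])
for x in[(-.04,.06,-.077),(-.04,-.06,-.077),(-.04,.06,-.132),(-.04,-.06,-.132),(-.037,0,-.077)]:
    for d in (0,5):
        c=R@(g+r.apply(Ro.from_euler('y',d,degrees=True).apply(x)))+t;u=np.array(m["intrinsics"])@c/c[2];print(x,d,u[:2].round(1))
f=cv2.imread("pics/w2.png");h=cv2.cvtColor(f,cv2.COLOR_BGR2HSV)
k=(((h[...,0]<6)|(h[...,0]>174))&(h[...,1]>170)&(h[...,2]>40)).astype(np.uint8);k[280:]=0
c=max(cv2.findContours(k,0,1)[0],key=cv2.contourArea);print(cv2.approxPolyDP(c,3,True)[:,0].tolist())
print(r.as_euler('zyx',degrees=True))
E
```

```text
(-0.04, 0.06, -0.077) 0 [425.  189.2]
(-0.04, 0.06, -0.077) 5 [427.4 178.5]
(-0.04, -0.06, -0.077) 0 [218.  188.9]
(-0.04, -0.06, -0.077) 5 [215.7 178.1]
(-0.04, 0.06, -0.132) 0 [406.  179.3]
(-0.04, 0.06, -0.132) 5 [408.1 163.4]
(-0.04, -0.06, -0.132) 0 [236.8 179.1]
(-0.04, -0.06, -0.132) 5 [234.9 163.2]
(-0.037, 0, -0.077) 0 [321.5 194.2]
(-0.037, 0, -0.077) 5 [321.5 183.5]
[[219, 189], [224, 275], [344, 279], [342, 255], [350, 241], [343, 208], [351, 196], [379, 196], [396, 211], [400, 234], [384, 252], [397, 275], [418, 275], [424, 190], [405, 180], [236, 180]]
[155.80969982 -15.57831846  -6.88055327]
```

No slip, and the projection matches to about 1 px. Next: over the cleat, down, swing upright.

```bash
python3 - <<'E'
from h import *
import cv2
def go(a,v,sf=None):
    p,q=hang(*a);r=line_to(p,vel=v,frame=q,stop_force=sf);print(a,r,round(read_clock(),2),np.round(read_tcp_pos()-np.array(p),4),np.round(read_wrist_force(),1));return r
for a,v,sf in[((-.06,.065,17),.1,None),((.004,.055,17),.1,10),((.004,.020,17),.06,10),((-.004,.012,0),.03,10),((-.002,.003,0),.03,10)]:
    if go(a,v,sf): break
wait(.2);s=grab_frame("scene");t=grab_frame("top")
def up(i): return cv2.resize(i,None,fx=2.6,fy=2.6)
cv2.imwrite("pics/c3.png",np.hstack([up(s[110:290,330:480]),up(t[150:330,60:210])])[:,:,::-1])
E
```

```text
(-0.06, 0.065, 17) False 10.55 [0.0002 0.     0.0002] [ 0.2 -0.5 -2.7]
(0.004, 0.055, 17) False 11.35 [0.0002 0.0002 0.0003] [-0.  -1.  -2.2]
(0.004, 0.02, 17) False 12.08 [0.0002 0.0002 0.0002] [-0.2  0.4 -1.9]
(-0.004, 0.012, 0) False 13.09 [-0.0002  0.      0.0002] [ 0.2  0.4 -2.6]
(-0.002, 0.003, 0) False 13.55 [-0.0002  0.0001 -0.0001] [ 0.6  0.4 -2.1]
```

View pics/c3.png

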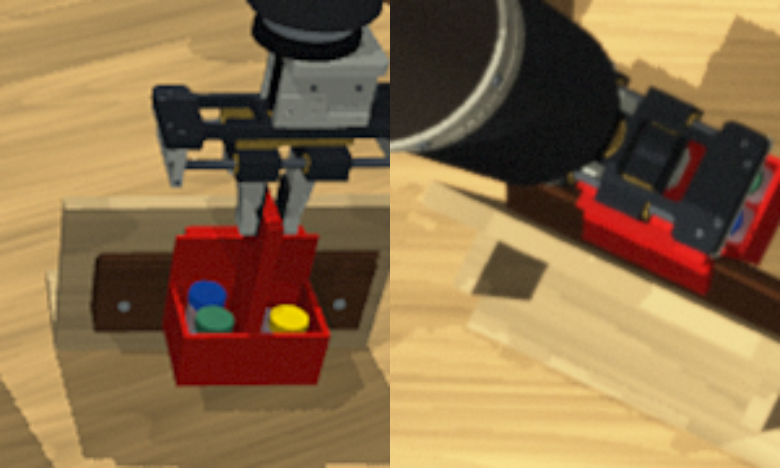

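The strip is behind the cleat edge and the caddy is upright, centred on the cleat and parallel to it. Now I'll lower it to contact.

```bash
python3 - <<'E'
from h import *
def go(a,v,sf=None):
    p,q=hang(*a);r=line_to(p,vel=v,frame=q,stop_force=sf);print(a,r,round(read_clock(),2),np.round(Rc(Y).inv().apply(read_tcp_pos()-np.array(hang(0,0,0)[0])),4),np.round(read_wrist_force(),1),np.round(read_torque(),2))
go((-.0005,0,0),.02,6)
go((-.0005,-.006,0),.02,6)
E
```

```text
(-0.0005, 0, 0) False 14.17 [-0.0003 -0.0002  0.    ] [-0.8  0.5 -0.4] [ 0.48  0.52 -0.01]
(-0.0005, -0.006, 0) True 14.38 [-0.0003 -0.0002 -0.0001] [-1.1  0.7  4. ] [ 0.25  0.74 -0.02]
```

```bash
python3 - <<'E'
from h import *
def go(a,v,sf=None):
    p,q=hang(*a);r=line_to(p,vel=v,frame=q,stop_force=sf);wait(.1);x=Rc(Y).inv().apply(read_tcp_pos()-np.array(hang(0,0,0)[0]));print(a,r,round(read_clock(),2),np.round(x,4),np.round(Rc(Y).inv().apply(read_wrist_force()),1),np.round(read_torque(),2));return x
x=go((.006,0,0),.02,6)
x=go((x[0],x[2]-.008,0),.02,6)
x=go((x[0]+.006,x[2],0),.02,6)
E
```

```text
(0.006, 0, 0) True 14.69 [ 0.0004 -0.0002 -0.0002] [-3.  -0.3  3.2] [-0.39 -1.01  0.02]
(np.float64(0.0004433559522962891), np.float64(-0.008188371933408066), 0) True 15.0 [ 0.0003 -0.0002 -0.0002] [0.8 0.2 4.6] [ 0.15  0.55 -0.02]
(np.float64(0.006313184372007068), np.float64(-0.00023618994401547472), 0) True 15.31 [ 0.0004 -0.0002 -0.0002] [-1.5  0.3  1.5] [-0.16 -0.51 -0.02]
```

Contact is on both the face and the bevel, right at the predicted seat. Releasing.

```bash
python3 - <<'E'
from h import *
import cv2
grip(0.35);wait(.5);print(read_wrist_force())
p=np.array(read_tcp_pos());line_to((p+[0,0,.09]).tolist(),vel=.1)
q=(p+[0,0,.20]+Rc(Y).apply([-.02,0,0])).tolist();line_to(q,vel=.15);wait(.3)
m=camera_model("wrist");f=grab_frame("wrist");s=grab_frame("scene");print(read_clock(),read_wrist_force())
cv2.imwrite("pics/w4.png",f[:,:,::-1])
cv2.imwrite("pics/c4.png",np.hstack([cv2.resize(s[150:300,330:490],None,fx=2.2,fy=2.2),cv2.resize(f[80:320,160:480],None,fx=1.375,fy=1.375)])[:,:,::-1])
R=np.array(m["R"]);t=np.array(m["t"]);g=CP-Rc(Y).apply([.04,0,-.047])
for x in[(-.04,.06,-.077),(-.04,-.06,-.077),(-.04,.06,-.132),(-.028,0,.023),(.028,0,.023),(.04,.06,-.032),(.04,-.06,-.032)]:
    c=R@(g+Rc(Y).apply(x))+t;u=np.array(m["intrinsics"])@c/c[2];print(x,u[:2].round(1),"crop",((u[0]-160)*1.375+352).round(),((u[1]-80)*1.375).round())
E
```

```text
[-0.55861209  0.1301081  -0.80169112]
18.7083 [-0.24526702 -0.23187657 -0.09496127]
(-0.04, 0.06, -0.077) [377.5 184.2] crop 651.0 143.0
(-0.04, -0.06, -0.077) [264.6 183.9] crop 496.0 143.0
(-0.04, 0.06, -0.132) [371.3 179. ] crop 643.0 136.0
(-0.028, 0, 0.023) [321.1 212. ] crop 574.0 181.0
(0.028, 0, 0.023) [321.  275.5] crop 573.0 269.0
(0.04, 0.06, -0.032) [380.5 269. ] crop 655.0 260.0
(0.04, -0.06, -0.032) [261.3 268.7] crop 491.0 260.0
```

View pics/c4.png

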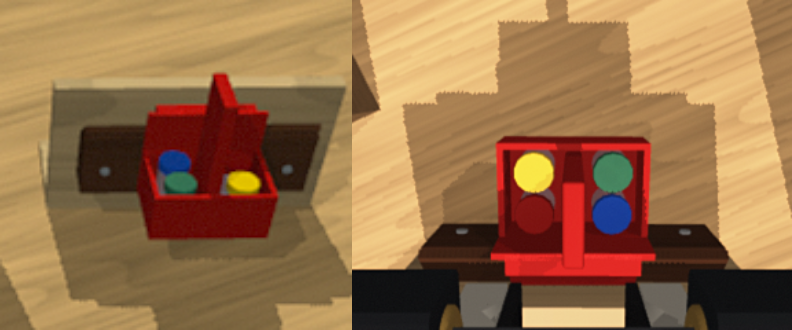

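The caddy hangs free on the cleat. Its tray corners and fin line up with the predicted seated pose, for example the front corners at about (497,142) and (650,143) in the picture.

```bash
python3 -c "
from workcell import *
print(job_done())"
```

```text
the job is handed in; nothing more can be done
None
```

The red caddy is hanging on the middle of the cleat, fully seated and released; I handed the job in at about 19 s, with the green and blue caddies untouched.

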